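# Reset the rinse-line valve: close it, then one turn open

## Task

Close the valve with the large handwheel fully, until it comes up firmly against its stop, then open it again by exactly one full turn and leave it there. Leave the valve with the small handwheel as it is, and do not push the cup, the ring nut or the gasket near the valves out of place.

Things in the scene. Friction and masses are not known exactly. Their poses are not given: they have to be found in the camera images.
- main_valve: fixed valve with the large handwheel, brass in a steel pipe loop. Origin: on the deck under the wheel's axis; z up, x towards the bypass pipe. The pipe loop lies along y at x = 0, 200 mm long, top 58 mm above the deck; the bonnet on the axis is 52 mm across up to 102 mm above the deck, 26 mm across above that
- main_bypass (a point): middle of the level part of the bypass pipe, a fixed 22 mm steel pipe bridging the far edge of the large wheel: along the valve's y at x = +80 mm, its centre 225 mm above the deck, with upright legs at y = -115 and +115 mm. It bars the gripper from the wheel's far side
- main_wheel: large grey level handwheel; origin at the hub centre, 145 mm above the deck. Rim: 12 mm bar on a 140 mm circle; hub 32 mm across; three 9 mm round spokes at 0, 120, 240 degrees from the wheel's x axis, at the origin's height. Clockwise from above closes, to a firm stop. Turns stiffly (0.22 N m), stays where left. Starts 1/4 to 3/4 turn open; where it points when closed is not known
- main_wheel_mark (a point): top of the round boss (16 mm across, 13 mm above the rim's centre line) on the large wheel's rim, at the end of the spoke along the wheel's own x axis, 70 mm from the axis
- main_stem_top (a point): top of the 12 mm steel stem that stands out of the large wheel's hub; it does not turn, it rises 10 mm for each turn of opening. With the valve fully closed it is 166 mm above the deck (21 mm above the wheel's origin)
- small_valve: fixed neighbour valve with the small handwheel, to be left as it is; origin on the deck under its wheel's axis; its pipe loop lies along its y, 150 mm long over the flanges
- small_wheel_mark (a point): top of the boss on the rim of the small handwheel (70 mm wheel, 115 mm above the deck), 35 mm from its axis
- beaker: steel cup, 72 mm across, 85 mm tall; bystander, origin at the centre of its underside
- union_nut: brass ring nut, 44 mm across, 18 mm tall, lying on the deck; bystander, origin at the centre of its underside
- gasket: flat rubber ring, 60 mm across, 6 mm thick, lying on the deck; bystander, origin at the centre of its underside

How it is judged:
On the way, in this order (a step that is already met when the one before it is completed fails the run):
1. the large valve is fully closed, against its stop (within 15 degrees) (z of main_stem_top in the frame of main_valve below 0.16642 m), for 0.2 s.
2. the large valve is open by one full turn, within 25 degrees (z of main_stem_top in the frame of main_valve between 0.17531 and 0.17669 m), for 0.2 s.
At the end, for the whole second after the job is handed in: The large valve stands one full turn open from its closed stop, within 25 degrees (stem 10 mm up, within 0.7 mm), its wheel at rest; the small valve's wheel is where it was (its boss within 12 mm) (all of step 2 and angular speed of main_wheel below 0.4 rad/s and distance of small_wheel_mark from where it was at the start of the episode below 0.012 m); the robot touches nothing.
It fails at once if the small valve's wheel is turned (distance of small_wheel_mark from where it was at the start of the episode above 0.012 m).
It fails at once if a bystander is displaced by more than 40 mm (distance of any of beaker, union_nut, gasket from where it was at the start of the episode above 0.04 m).
It also fails if it takes over 72 s, if anything falls off the work surface, if the arm or the gripper's body presses on something with over 40 N, if the wrist force passes 120 N, or if a joint passes its speed limit or range.

## Robot

A 6-joint arm with a two-finger parallel gripper is mounted at the origin on the work surface. World frame = base frame: x ahead of the robot, y to its left, z up, the work surface at z = 0. Lengths are in m, angles in rad, forces in N, time in s.
With the tool pointing down it reaches from about 0.35 to 0.775 m from the base axis. Payload 5.5 kg.
Tool frame: the origin (TCP) lies between the finger pads; the fingertips stand 19 mm ahead of it and the grasp point (between the pads) is the TCP; z points along the fingers, x is the direction in which the jaws open and shut, and the axes are right-handed (so a half turn about z gives the same grasp; the last joint's range is limited). The gripper opens to 85 mm and grips with 20 to 120 N. Pads are 22 mm wide; open, the fingers measure 114 mm over their backs; the gripper's body (76 mm by 85 mm) begins 54 mm behind the grasp point. The pads swing forward as they close: fully open they stand 13 mm farther back than shut.
Start: joints at [1.039, 0.313, 0.046, 1.304, 0, 1.431], TCP at [0.22, 0.531, 0.25] pointing down, gripper open.
Joint ranges: [-2.76, 2.76], [-0.86, 1.69], [-1.03, 1.26], [-2.2, 2.34], [-1.47, 1.5], [-3.14, 3.14]. Speed limits (rad/s): [2.57, 2.57, 3.14, 3.14, 3.14, 3.14].

## Interface

Orientations are given as a unit quaternion [w, x, y, z].
In Python, from workcell import env gives the robot as it stands. The module is installed in compiled form; this text tells all that it offers.
- The arm moves only by the tool carry_out, never from a script. Its argument "steps" is a list of rows, each a list of 7 numbers: the gripper command: -1 is shut, 1 is fully open, values between are in proportion, then the shift along the tool's x, y, z in m, then the turn, a rotation vector about the tool's x, y, z in rad. A call has 1 to 20 rows; each row shifts and turns the commanded pose from where the row before left it, along the tool's axes as they then stand; what a row does not reach is not made up. A row lasts 1/8 s, in which the tool goes at most 62.5 mm and 10.7 degrees, less where a joint would pass 70% of its speed; a pose out of reach is approached as far as the arm can. A call with a gripper value outside its range is refused whole. The fingers move at their own pace and stop on an object; "grip_force" is the grip in N (left out, the last holds). Time passes only in rows, so rows that do not move let the fingers close. It gives the time, the measured TCP pose, the force and the opening at its end, in the units of the state.
- env.get_state(): the state, without advancing time (a new reading comes with each control period).
- env.read_camera(name): name is "side" or "top" or "wrist"; returns a dict with "color" (420x560x3 uint8, red, green, blue), "K" (3x3 intrinsics, pixels), "R" (3x3) and "t" (3): a world point X has camera coordinates R X + t. Camera axes: x right, y down, z forward; pixel columns grow to the right and rows downward; lengths in m; the calibration is good to about 2 mm. The wrist camera is an equidistant fisheye: a pixel r from the principal point sees the ray r / f radians off the axis. A picture is of the moment at which its call begins. There is no depth.
- env.hand_in(): hands the job in, once; it reports no verdict.
The state is a dict: "clock": time; "joint_pos": joint angles; "qvel": joint speeds; "tau": joint torques, N m; "tcp_pos": TCP position; "orientation": TCP orientation; "wrist_force": force on the tool from outside, world axes, zero at the start; "ft_torque": the same for the moment, N m; "finger_gap": finger opening in m.
Only numpy, scipy, OpenCV 4.12 (cv2) and the standard library are available. Lean on these libraries where they do the work, as an engineer would, in place of code of your own. Each camera call takes 0.05 s, during which the arm holds its last target. There are 200 camera calls.

## Working session

There is one attempt and no reset: what is moved stays moved. The work goes in short steps, Python scripts to look and compute and a tool call to move; the robot and the scene stay as the last step left them, time stands still between calls to the robot, and variables do not carry over. Pictures are saved under pics/ and viewed, about 8 in all and at most 12, crops included, and the job is handed in when it is done.

Besides the shell and the picture viewer there is one more tool, called as a command line: name --pt "numbers of a row" for each row, then --argument value for the rest. carry_out: Moves the arm, as the interface text tells. Its arguments: {"type":"object","properties":{"steps":{"type":"array","items":{"type":"array","items":{"type":"number"}}},"grip_force":{"type":"number"}},"required":["steps"]}

```bash
mkdir -p pics; ls; python3 - <<'E'
from workcell import env
import cv2,numpy as np,pickle
s=env.get_state();print({k:np.round(v,3) for k,v in s.items()})
d={}
for n in("side","top"):
    c=env.read_camera(n);d[n]={k:c[k] for k in("K","R","t")}
    cv2.imwrite(f"pics/{n}0.png",cv2.resize(c["color"][:,:,::-1],None,fx=1.42,fy=1.42,interpolation=cv2.INTER_CUBIC))
    print(n,np.round(c["K"],1).tolist(),np.round(-c["R"].T@c["t"],3),np.round(c["R"],2).tolist())
pickle.dump(d,open("cal.pkl","wb"))
E
```

```text
pics
{'clock': np.float64(0.0), 'joint_pos': array([ 1.039,  0.314,  0.045,  1.304, -0.   ,  1.431]), 'qvel': array([-0.002, -0.001,  0.   , -0.001, -0.   ,  0.   ]), 'tau': array([-3.0000e-03, -4.8063e+01,  2.9853e+01,  1.9000e-02, -0.0000e+00,
       -0.0000e+00]), 'tcp_pos': array([0.219, 0.531, 0.249]), 'orientation': array([ 0.   ,  0.831,  0.556, -0.001]), 'wrist_force': array([ 0.178, -0.171, -0.137]), 'ft_torque': array([-0.014,  0.036,  0.027]), 'finger_gap': np.float64(0.085)}
side [[421.5, 0.0, 277.7], [0.0, 421.5, 218.4], [0.0, 0.0, 1.0]] [0.428 0.513 0.574] [[-0.97, -0.26, -0.01], [-0.16, 0.63, -0.76], [0.2, -0.74, -0.65]]
top [[494.1, 0.0, 283.9], [0.0, 494.1, 214.0], [0.0, 0.0, 1.0]] [0.483 0.006 1.14 ] [[0.0, -1.0, 0.02], [-1.0, -0.01, -0.09], [0.09, -0.02, -1.0]]
```

View pics/top0.png

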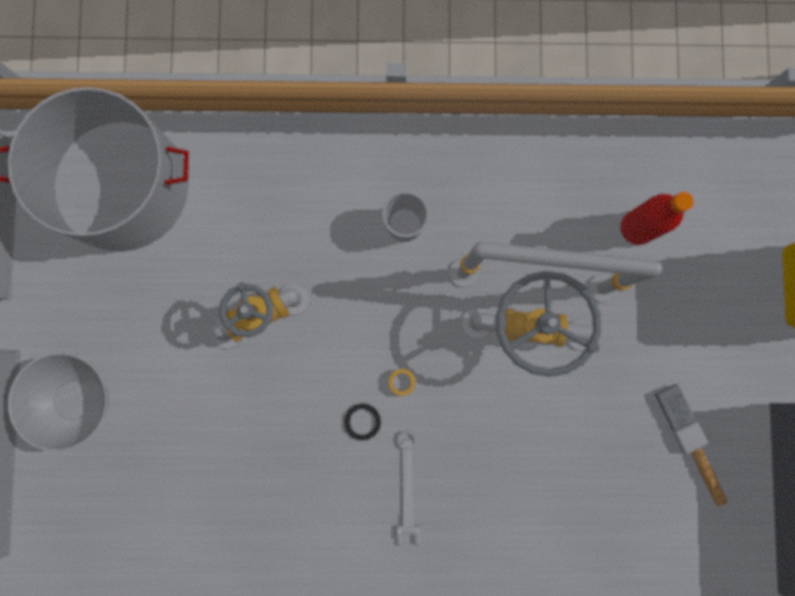

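View pics/side0.png

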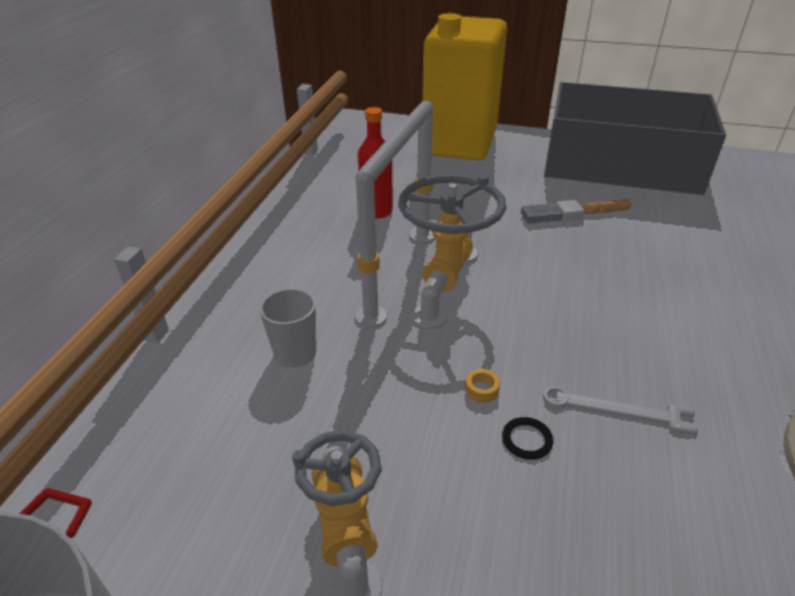

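```bash
cat > h.py <<'E'
import pickle,numpy as np
cal=pickle.load(open("cal.pkl","rb"))
def w(cam,u,v,z,s=1.42):
    c=cal[cam];d=c["R"].T@np.linalg.solve(c["K"],[u/s,v/s,1.]);o=-c["R"].T@c["t"]
    return o+d*(z-o[2])/d[2]
def pj(cam,X,s=1.0):
    c=cal[cam];p=c["K"]@(c["R"]@np.array(X)+c["t"]);return p[:2]/p[2]*s
E
python3 - <<'E'
from h import *
import cv2
P=lambda n,*a:print(n,np.round(w(*a),4))
P("rim ctr","top",548,323,.145)
P("stem","top",549,321,.170)
P("boss","top",593,346,.158)
P("byp a","top",484,250,.225);P("byp b","top",655,269,.225)
P("side ctr","side",452,204,.145);P("side boss","side",484,181,.158)
a=cv2.imread("pics/top0.png");b=cv2.imread("pics/side0.png")
A=cv2.resize(a[225:395,450:680],None,fx=2.5,fy=2.5,interpolation=3)
B=cv2.resize(b[160:270,380:520],None,fx=4,fy=4,interpolation=3)
A=cv2.resize(A,(575,425))
cv2.imwrite("pics/cropt.png",A)
E
```

```text
rim ctr [ 0.5479 -0.2179  0.145 ]
stem [ 0.5491 -0.2137  0.17  ]
boss [ 0.5151 -0.278   0.158 ]
byp a [ 0.6388 -0.1164  0.225 ]
byp b [ 0.6152 -0.3431  0.225 ]
side ctr [ 0.5452 -0.2162  0.145 ]
side boss [ 0.5094 -0.2691  0.158 ]
```

View pics/cropt.png

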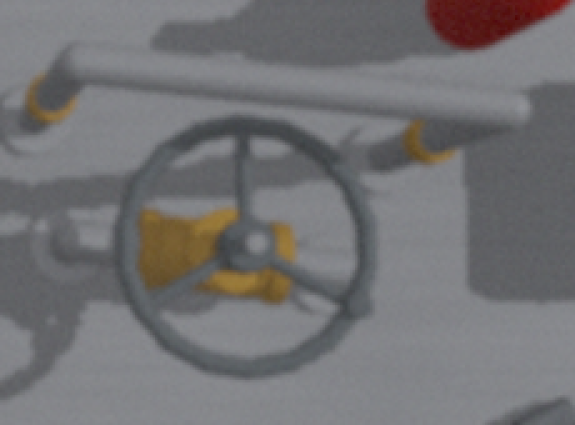

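carry_out --pt "1 0 0 -0.04 0 0 0" --pt "1 0 0 -0.04 0 0 0" --pt "1 -0.0405 0.042 0 0 0 0" --pt "1 -0.0405 0.042 0 0 0 0" --pt "1 -0.0405 0.042 0 0 0 0" --pt "1 -0.0405 0.042 0 0 0 0" --pt "1 -0.0405 0.042 0 0 0 0" --pt "1 -0.0405 0.042 0 0 0 0" --pt "1 -0.0405 0.042 0 0 0 0" --pt "1 -0.0405 0.042 0 0 0 0" --pt "1 -0.0405 0.042 0 0 0 0" --pt "1 -0.0405 0.042 0 0 0 0" --pt "1 -0.0405 0.042 0 0 0 0" --pt "1 -0.0405 0.042 0 0 0 0" --pt "1 -0.0405 0.042 0 0 0 0" --pt "1 -0.0405 0.042 0 0 0 0" --pt "1 0 0 0 0 0 0"

```text
clock: 2.22
tcp_pos: [0.5472, -0.2209, 0.3276]
orientation: [-0.001, 0.832, 0.554, -0.001]
wrist_force: [-0.4, 0.7, 1.2]
finger_gap: 0.0852
```

carry_out --pt "1 0 0 0 0 0 -0.18" --pt "1 0 0 0 0 0 -0.18" --pt "1 0 0 0 0 0 -0.18" --pt "1 0 0 0 0 0 -0.18" --pt "1 0 0 0 0 0 -0.18" --pt "1 0 0 0 0 0 -0.18" --pt "1 0 0 0 0 0 -0.18" --pt "1 0 0 0 0 0 -0.18" --pt "1 0 0 0 0 0 -0.18" --pt "1 0 0 0 0 0 -0.18" --pt "1 0 0 0 0 0 -0.18" --pt "1 0 0 0 0 0 -0.18" --pt "1 0 0 0 0 0 -0.18" --pt "1 0 0 0 0 0 -0.18" --pt "1 0 0 0 0 0 0"

```text
clock: 4.1
tcp_pos: [0.5461, -0.2161, 0.3303]
orientation: [-0.0, -0.275, 0.962, 0.0]
wrist_force: [-0.1, -0.2, 0.1]
finger_gap: 0.0855
```

```bash
cat >> h.py <<'E'
from scipy.spatial.transform import Rotation as Ro
C=np.array([0.547,-0.2175])
def rep(env):
    s=env.get_state();q=s["orientation"];M=Ro.from_quat([q[1],q[2],q[3],q[0]]).as_matrix()
    th=np.degrees(np.arctan2(M[1,0],M[0,0]))
    print("t",round(float(s["clock"]),2),"tcp",np.round(s["tcp_pos"],4),"jaw",round(th,1),"q",np.round(s["joint_pos"],3),"F",np.round(s["wrist_force"],1),"T",np.round(s["ft_torque"],2),"gap",round(float(s["finger_gap"]),4))
    e=np.array([*C,s["tcp_pos"][2]])-s["tcp_pos"]
    print("to axis in tool x,y,z:",np.round(M.T@e,4),"tilt",np.round(M[:,2],3))
    return s,M
E
python3 - <<'E'
from h import *
from workcell import env
import cv2
rep(env)
c=env.read_camera("wrist");cv2.imwrite("pics/w1.png",c["color"][:,:,::-1]);print(c["K"].tolist())
pickle.dump({k:c[k] for k in("K","R","t")},open("wcal.pkl","wb"))
E
```

```text
t 4.1 tcp [ 0.5461 -0.2161  0.3303] jaw -148.1 q [-0.514  0.334  0.269  1.506  0.    -2.641] F [-0.1 -0.2  0.1] T [ 0.    0.04 -0.03] gap 0.0855
to axis in tool x,y,z: [ 0.     -0.0016 -0.    ] tilt [-0.  0. -1.]
[[325.19226210127806, 0.0, 283.62002199319494], [0.0, 325.19226210127806, 209.77323697473133], [0.0, 0.0, 1.0]]
```

View pics/w1.png

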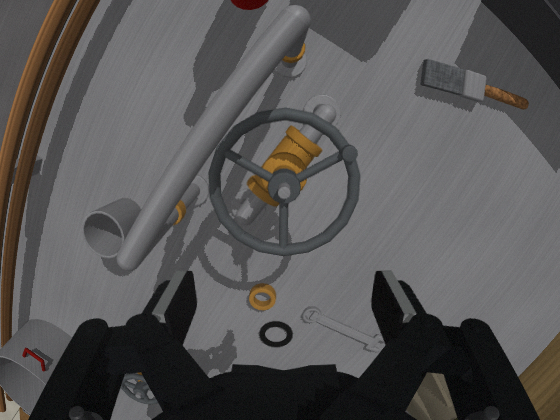

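```bash
cat >> h.py <<'E'
def ww(u,v,z,c=None):
    c=c or pickle.load(open("wcal.pkl","rb"));K=c["K"]
    x=(u-K[0,2])/K[0,0];y=(v-K[1,2])/K[1,1];r=np.hypot(x,y)
    d=c["R"].T@np.array([np.sin(r)*x/r,np.sin(r)*y/r,np.cos(r)]);o=-c["R"].T@c["t"]
    return o+d*(z-o[2])/d[2]
E
python3 - <<'E'
from h import *
import cv2
c=pickle.load(open("wcal.pkl","rb"));o=-c["R"].T@c["t"]
s,M=rep(__import__("workcell").env);print("cam in tool",M.T@(o-s["tcp_pos"]))
rim=[(209,182),(359,182),(285,107),(285,254),(233,129),(340,129),(233,236),(336,236)]
p=np.array([ww(u,v,.145) for u,v in rim])[:,:2]
A=np.c_[2*p,np.ones(len(p))];x=np.linalg.lstsq(A,(p**2).sum(1),rcond=None)[0];print("circle",x[:2],np.sqrt(x[2]+x[:2]@x[:2]))
b=ww(350,153,.158);print("boss",b,np.degrees(np.arctan2(*(b[:2]-x[:2])[::-1])))
for z in(.166,.171,.176): print("stem",ww(285,192,z))
for q in((284,249),(231,154)):
  e=ww(*q,.145)[:2]-x[:2];print("spoke",np.degrees(np.arctan2(e[1],e[0])))
for q in((295,18),(130,257)): print("byp",ww(*q,.225))
E
```

```text
t 4.15 tcp [ 0.5462 -0.2162  0.3303] jaw -148.2 q [-0.514  0.334  0.269  1.506  0.    -2.639] F [-0.4 -0.2 -0.2] T [ 0.02 -0.03 -0.05] gap 0.0853
to axis in tool x,y,z: [-0.     -0.0015 -0.    ] tilt [-0.  0. -1.]
cam in tool [-0.00039049 -0.0818571  -0.12406767]
circle [ 0.54662264 -0.21856508] 0.0756020807541496
boss [ 0.51351082 -0.28007224  0.158     ] -118.29539518061632
stem [ 0.54598488 -0.21780712  0.166     ]
stem [ 0.54674319 -0.21898428  0.171     ]
stem [ 0.5475015  -0.22016145  0.176     ]
spoke 121.25169877101128
spoke 0.6091881670609359
byp [ 0.61550431 -0.34212476  0.225     ]
byp [ 0.63792012 -0.11358209  0.225     ]
```

carry_out --pt "0.9 0 -0.002 0.035 0 0 0" --pt "0.9 0 0 0.04 0 0 0" --pt "0.9 0 0 0.04 0 0 0" --pt "0.9 0 0 0.025 0 0 0" --pt "0.9 0 0 0.015 0 0 0" --pt "0.9 0 0 0.015 0 0 0" --pt "0.9 0 0 0.01 0 0 0" --pt "0.9 0 0 0.01 0 0 0" --pt "0.9 0 0 0 0 0 0"

```text
clock: 5.28
tcp_pos: [0.5473, -0.2186, 0.1397]
orientation: [-0.0, -0.275, 0.961, 0.0]
wrist_force: [-0.4, 0.2, 0.5]
finger_gap: 0.0812
```

```bash
python3 - <<'E'
from h import *
from workcell import env
import cv2
rep(env)
c=env.read_camera("wrist");cv2.imwrite("pics/w2.png",c["color"][:,:,::-1])
E
```

```text
t 5.28 tcp [ 0.5473 -0.2186  0.1397] jaw -148.1 q [-0.516  0.395 -0.113  1.064  0.    -2.644] F [-0.4  0.2  0.5] T [ 0.   -0.01 -0.02] gap 0.0812
to axis in tool x,y,z: [-0.0004  0.0011  0.    ] tilt [-0.001  0.001 -1.   ]
```

View pics/w2.png

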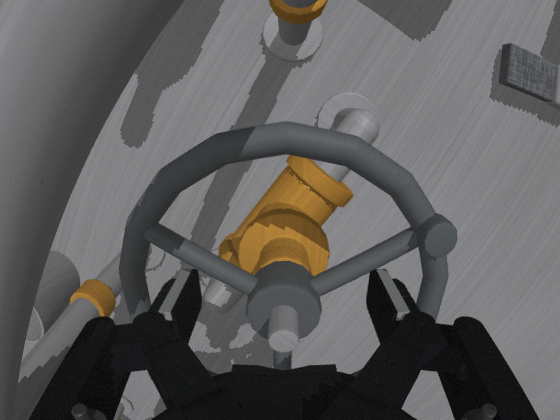

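carry_out --pt "0.9 0 0 0 0 0 0.1" --pt "0.9 0 0 0 0 0 0.1" --pt "0.9 0 0 0 0 0 0.1" --pt "0.9 0 0 0 0 0 0.1" --pt "0.9 0 0 0 0 0 0.1" --pt "0.9 0 0 0 0 0 0.1" --pt "0.9 0 0 0 0 0 0.1" --pt "0.9 0 0 0 0 0 0.1"

```text
clock: 6.32
tcp_pos: [0.5474, -0.2165, 0.1409]
orientation: [-0.0, 0.121, 0.993, 0.002]
wrist_force: [-1.7, 6.8, 1.1]
finger_gap: 0.0811
```

```bash
python3 - <<'E'
from h import *
from workcell import env
rep(env)
E
```

```text
t 6.33 tcp [ 0.5474 -0.2165  0.1409] jaw 166.1 q [-0.515  0.393 -0.112  1.067  0.003 -1.842] F [-1.7  6.8  1.1] T [ 1.08 -0.27  0.5 ] gap 0.0811
to axis in tool x,y,z: [ 0.0002 -0.0011 -0.    ] tilt [ 0.     0.004 -1.   ]
```

carry_out --pt "0.9 0 0 0 0 0 0.1" --pt "0.9 0 0 0 0 0 0.1" --pt "0.9 0 0 0 0 0 0.1" --pt "0.9 0 0 0 0 0 0.1" --pt "0.9 0 0 0 0 0 0.1" --pt "0.9 0 0 0 0 0 0.1" --pt "0.9 0 0 0 0 0 0.1"

```text
clock: 7.2
tcp_pos: [0.5491, -0.2176, 0.1411]
orientation: [0.001, 0.455, 0.891, 0.002]
wrist_force: [4.4, 4.0, -1.6]
finger_gap: 0.0808
```

carry_out --pt "0.9 0 0 0 0 0 0.1" --pt "0.9 0 0 0 0 0 0.1"

```text
clock: 7.45
tcp_pos: [0.5495, -0.2178, 0.1411]
orientation: [0.001, 0.541, 0.841, 0.002]
wrist_force: [5.0, 3.3, -1.2]
finger_gap: 0.0811
```

```bash
python3 - <<'E'
from h import *
from workcell import env
rep(env)
E
```

```text
t 7.45 tcp [ 0.5495 -0.2178  0.1411] jaw 114.4 q [-0.515  0.394 -0.111  1.064  0.004 -0.942] F [ 5.   3.3 -1.2] T [ 0.74 -0.82  0.24] gap 0.0811
to axis in tool x,y,z: [ 0.0013 -0.0021 -0.    ] tilt [ 0.004  0.002 -1.   ]
```

carry_out --pt "0.9 0 0 0 0 0 0.08" --pt "0.9 0 0 0 0 0 0.08" --pt "0.9 0 0 0 0 0 0.08"

```text
clock: 7.82
tcp_pos: [0.5498, -0.2183, 0.1412]
orientation: [0.002, 0.638, 0.77, 0.002]
wrist_force: [4.9, 2.7, -2.1]
finger_gap: 0.0814
```

carry_out --pt "0.9 0 0 0 0 0 0.08" --pt "0.9 0 0 0 0 0 0.08" --pt "0.9 0 0 0 0 0 0.08"

```text
clock: 8.2
tcp_pos: [0.5501, -0.2188, 0.1413]
orientation: [0.002, 0.726, 0.688, 0.002]
wrist_force: [6.2, 1.4, -2.1]
finger_gap: 0.0811
```

carry_out --pt "0.9 0 0 0 0 0 0.08" --pt "0.9 0 0 0 0 0 0.08" --pt "0.9 0 0 0 0 0 0.08"

```text
clock: 8.57
tcp_pos: [0.5502, -0.2194, 0.1414]
orientation: [0.002, 0.803, 0.596, 0.002]
wrist_force: [5.8, -1.1, -2.5]
finger_gap: 0.0808
```

carry_out --pt "0.9 0 0 0 0 0 0.08" --pt "0.9 0 0 0 0 0 0.08" --pt "0.9 0 0 0 0 0 0.08"

```text
clock: 8.95
tcp_pos: [0.5501, -0.22, 0.1415]
orientation: [0.002, 0.869, 0.495, 0.002]
wrist_force: [4.6, -3.0, -3.1]
finger_gap: 0.081
```

carry_out --pt "0.9 0 0 0 0 0 0.08" --pt "0.9 0 0 0 0 0 0.08" --pt "0.9 0 0 0 0 0 0.08"

```text
clock: 9.32
tcp_pos: [0.5498, -0.2204, 0.1415]
orientation: [0.002, 0.922, 0.388, 0.002]
wrist_force: [3.9, -3.6, -4.0]
finger_gap: 0.0813
```

carry_out --pt "0.9 0 0 0 0 0 0.08" --pt "0.9 0 0 0 0 0 0.08" --pt "0.9 0 0 0 0 0 0.08"

```text
clock: 9.7
tcp_pos: [0.5494, -0.2208, 0.1414]
orientation: [0.002, 0.962, 0.274, 0.001]
wrist_force: [2.6, -4.1, -3.4]
finger_gap: 0.0811
```

carry_out --pt "0.9 0 0 0 0 0 0.08" --pt "0.9 0 0 0 0 0 0.08" --pt "0.9 0 0 0 0 0 0.08"

```text
clock: 10.07
tcp_pos: [0.5488, -0.2209, 0.1413]
orientation: [0.002, 0.988, 0.157, 0.001]
wrist_force: [0.4, -6.5, -2.7]
finger_gap: 0.0812
```

carry_out --pt "0.9 0 0 0 0 0 0.08" --pt "0.9 0 0 0 0 0 0.08" --pt "0.9 0 0 0 0 0 0.08"

```text
clock: 10.45
tcp_pos: [0.547, -0.2198, 0.1407]
orientation: [0.001, 0.999, 0.038, -0.001]
wrist_force: [-3.9, -2.4, -0.1]
finger_gap: 0.0814
```

```bash
python3 - <<'E'
from h import *
from workcell import env
rep(env)
E
```

```text
t 10.45 tcp [ 0.547  -0.2198  0.1407] jaw 4.4 q [-0.517  0.394 -0.112  1.065 -0.002  0.977] F [-3.9 -2.4 -0.1] T [-0.8   0.31  0.38] gap 0.0814
to axis in tool x,y,z: [ 0.0002 -0.0023 -0.    ] tilt [-0.001 -0.002 -1.   ]
```

carry_out --pt "0.9 0 0 0 0 0 0.06" --pt "0.9 0 0 0 0 0 0.06"

```text
clock: 10.7
tcp_pos: [0.5471, -0.2201, 0.1408]
orientation: [0.001, 1.0, -0.022, -0.0]
wrist_force: [-2.2, -5.2, -0.1]
finger_gap: 0.0814
```

```bash
python3 - <<'E'
from h import *
from workcell import env
import cv2
rep(env)
c=env.read_camera("wrist");cv2.imwrite("pics/w3.png",c["color"][:,:,::-1])
pickle.dump({k:c[k] for k in("K","R","t")},open("wcal.pkl","wb"))
E
```

```text
t 10.7 tcp [ 0.5471 -0.2201  0.1408] jaw -2.5 q [-0.517  0.394 -0.112  1.065 -0.003  1.097] F [-2.2 -5.2 -0.1] T [-0.88  0.42  0.27] gap 0.0814
to axis in tool x,y,z: [-0.0003 -0.0026 -0.    ] tilt [-0.001 -0.003 -1.   ]
```

View pics/w3.png

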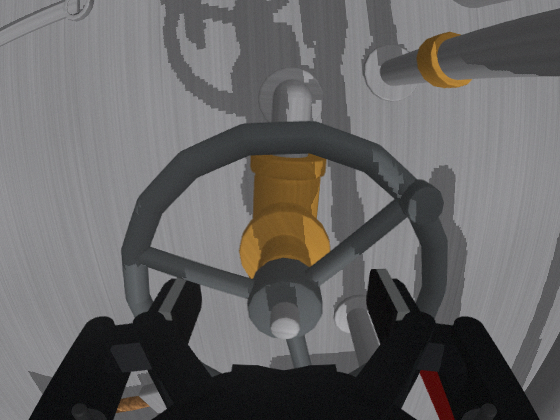

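carry_out --pt "0.9 0 0 0 0 0 0.08" --pt "0.9 0 0 0 0 0 0.08" --pt "0.9 0 0 0 0 0 0.08"

```text
clock: 11.12
tcp_pos: [0.5468, -0.2201, 0.1408]
orientation: [0.001, 0.99, -0.142, -0.001]
wrist_force: [-3.7, -4.4, 0.3]
finger_gap: 0.0811
```

carry_out --pt "0.9 0 0 0 0 0 0.08" --pt "0.9 0 0 0 0 0 0.08" --pt "0.9 0 0 0 0 0 0.08"

```text
clock: 11.5
tcp_pos: [0.5429, -0.2247, 0.1408]
orientation: [0.008, 0.966, -0.26, -0.003]
wrist_force: [-21.7, -26.1, 3.8]
finger_gap: 0.0814
```

carry_out --pt "0.9 0 0 0 0 0 0" --pt "0.9 0 0 0 0 0 0"

```text
clock: 11.75
tcp_pos: [0.5428, -0.2249, 0.1408]
orientation: [0.007, 0.966, -0.259, -0.003]
wrist_force: [-17.4, -21.3, 2.6]
finger_gap: 0.0811
```

```bash
python3 - <<'E'
from h import *
from workcell import env
import cv2
rep(env)
c=env.read_camera("wrist");cv2.imwrite("pics/w4.png",c["color"][:,:,::-1])
pickle.dump({k:c[k] for k in("K","R","t")},open("wcal.pkl","wb"))
E
```

```text
t 11.75 tcp [ 0.5428 -0.2249  0.1408] jaw -30.0 q [-0.522  0.393 -0.113  1.068 -0.016  1.573] F [-17.4 -21.3   2.6] T [-3.81  3.41  1.15] gap 0.0811
to axis in tool x,y,z: [-0.0001 -0.0085 -0.0001] tilt [-0.01  -0.012 -1.   ]
```

View pics/w4.png

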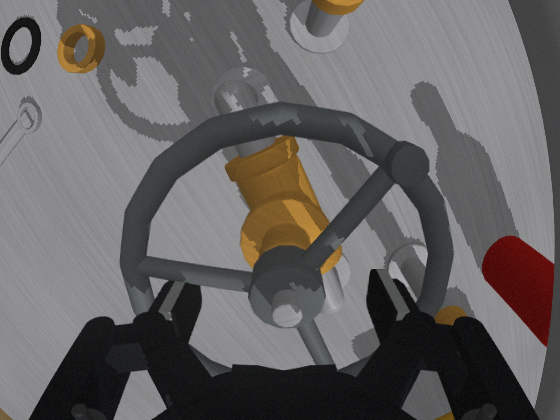

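```bash
python3 - <<'E'
from h import *
C=np.array([.5468,-.218])
b=ww(407,159,.158);e=b[:2]-C;print(b,np.hypot(*e),np.degrees(np.arctan2(e[1],e[0])))
for z in(.164,.166,.168): print(ww(285,310,z))
E
```

```text
[ 0.61230739 -0.18872581  0.158     ] 0.07175093714855778 24.079095734631842
[ 0.54753062 -0.21684727  0.164     ]
[ 0.54828862 -0.21552724  0.166     ]
[ 0.54904662 -0.21420721  0.168     ]
```

carry_out --pt "0.9 0 0 0 0 0 -0.12" --pt "0.9 0 0 0 0 0 -0.12" --pt "0.9 0 0 0 0 0 -0.12" --pt "0.9 0 0 0 0 0 -0.12" --pt "0.9 0 0 0 0 0 -0.12" --pt "0.9 0 0 0 0 0 -0.12" --pt "0.9 0 0 0 0 0 -0.12" --pt "0.9 0 0 0 0 0 -0.12"

```text
clock: 12.8
tcp_pos: [0.5486, -0.2211, 0.1412]
orientation: [0.002, 0.976, 0.219, 0.001]
wrist_force: [2.1, -5.9, -3.0]
finger_gap: 0.0809
```

```bash
python3 - <<'E'
from h import *
from workcell import env
rep(env)
E
```

```text
t 12.8 tcp [ 0.5486 -0.2211  0.1412] jaw 25.3 q [-0.518  0.394 -0.11   1.063 -0.002  0.612] F [ 2.1 -5.9 -3. ] T [-1.15 -0.22 -0.24] gap 0.0809
to axis in tool x,y,z: [ 0.0001 -0.004  -0.    ] tilt [ 0.002 -0.004 -1.   ]
```

carry_out --pt "0.9 0 0 0 0 0 -0.12" --pt "0.9 0 0 0 0 0 -0.12" --pt "0.9 0 0 0 0 0 -0.12" --pt "0.9 0 0 0 0 0 -0.12" --pt "0.9 0 0 0 0 0 -0.12" --pt "0.9 0 0 0 0 0 -0.12" --pt "0.9 0 0 0 0 0 -0.12" --pt "0.9 0 0 0 0 0 -0.12" --pt "0.9 0 0 0 0 0 -0.12" --pt "0.9 0 0 0 0 0 -0.12" --pt "0.9 0 0 0 0 0 -0.12" --pt "0.9 0 0 0 0 0 -0.12" --pt "0.9 0 0 0 0 0 -0.12" --pt "0.9 0 0 0 0 0 -0.12"

```text
clock: 14.55
tcp_pos: [0.5495, -0.2182, 0.1411]
orientation: [0.002, 0.487, 0.873, 0.002]
wrist_force: [4.0, 3.7, -0.7]
finger_gap: 0.0815
```

carry_out --pt "0.9 0 0 0 0 0 -0.12" --pt "0.9 0 0 0 0 0 -0.12" --pt "0.9 0 0 0 0 0 -0.12" --pt "0.9 0 0 0 0 0 -0.12" --pt "0.9 0 0 0 0 0 -0.12" --pt "0.9 0 0 0 0 0 -0.12" --pt "0.9 0 0 0 0 0 -0.12" --pt "0.9 0 0 0 0 0 -0.12" --pt "0.9 0 0 0 0 0 -0.12" --pt "0.9 0 0 0 0 0 -0.12" --pt "0.9 0 0 0 0 0 -0.12" --pt "0.9 0 0 0 0 0 -0.12" --pt "0.9 0 0 0 0 0 -0.12" --pt "0.9 0 0 0 0 0 -0.12"

```text
clock: 16.3
tcp_pos: [0.546, -0.2176, 0.1404]
orientation: [-0.001, -0.325, 0.946, 0.001]
wrist_force: [-4.4, 2.6, 1.3]
finger_gap: 0.0812
```

```bash
python3 - <<'E'
from h import *
from workcell import env
rep(env)
E
```

```text
t 16.3 tcp [ 0.546  -0.2176  0.1404] jaw -142.1 q [-0.516  0.393 -0.113  1.068  0.    -2.748] F [-4.4  2.6  1.3] T [ 0.44  0.91 -0.22] gap 0.0812
to axis in tool x,y,z: [-0.0008 -0.0005 -0.    ] tilt [-0.003  0.002 -1.   ]
```

carry_out --pt "0.9 0 0 0 0 0 0.12" --pt "0.9 0 0 0 0 0 0" --pt "0.9 0 0 -0.02 0 0 0" --pt "0.9 0 0 -0.05 0 0 0" --pt "0.9 0 0 -0.05 0 0 0"

```text
clock: 16.92
tcp_pos: [0.5475, -0.2188, 0.2617]
orientation: [0.0, -0.267, 0.964, 0.0]
wrist_force: [0.8, -0.5, -0.8]
finger_gap: 0.081
```

carry_out --pt "0.9 0 0 0 0 0 0.1745" --pt "0.9 0 0 0 0 0 0.1745" --pt "0.9 0 0 0 0 0 0.1745" --pt "0.9 0 0 0 0 0 0.1745" --pt "0.9 0 0 0 0 0 0.1745" --pt "0.9 0 0 0 0 0 0.1745" --pt "0.9 0 0 0 0 0 0.1745" --pt "0.9 0 0 0 0 0 0.1745" --pt "0.9 0 0 0 0 0 0.1745" --pt "0.9 0 0 0 0 0 0.1745" --pt "0.9 0 0 0 0 0 0.1745" --pt "0.9 0 0 0 0 0 0.1745" --pt "0.9 0 0 0 0 0 0.1745" --pt "0.9 0 0 0 0 0 0.1745" --pt "0.9 0 0 0 0 0 0.1745" --pt "0.9 0 0 0 0 0 0.1745" --pt "0.9 0 0 0 0 0 0.1745" --pt "0.9 0 0 0 0 0 0.1745" --pt "0.9 0 0 0 0 0 0"

```text
clock: 19.3
tcp_pos: [0.5477, -0.2189, 0.2607]
orientation: [0.0, 0.964, 0.267, 0.0]
wrist_force: [-0.3, -0.1, 0.1]
finger_gap: 0.0811
```

```bash
sed -i 's/0.547,-0.2175/0.5468,-0.218/' h.py; python3 - <<'E'
from h import *
from workcell import env
import cv2
rep(env)
c=env.read_camera("wrist");cv2.imwrite("pics/w5.png",c["color"][:,:,::-1])
pickle.dump({k:c[k] for k in("K","R","t")},open("wcal.pkl","wb"))
E
```

```text
t 19.3 tcp [ 0.5477 -0.2189  0.2607] jaw 31.0 q [-0.516  0.34   0.109  1.339  0.     0.513] F [-0.3 -0.1  0.1] T [-0.01  0.01  0.03] gap 0.0811
to axis in tool x,y,z: [-0.0003 -0.0013 -0.    ] tilt [ 0.001 -0.    -1.   ]
```

View pics/w5.png

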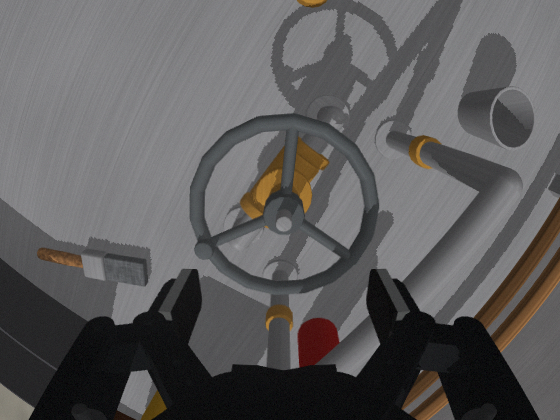

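```bash
python3 - <<'E'
from h import *
for q,z in(((203,248),.158),((291,125),.145),((351,256),.145)):
  b=ww(*q,z);e=b[:2]-C;print(np.hypot(*e),np.degrees(np.arctan2(e[1],e[0])))
E
```

```text
0.0682784825602634 -126.07975194520893
0.06646344282693639 115.83010939034293
0.06965627134429926 -4.110105482572325
```

carry_out --pt "0.9 0 -0.001 0.04 0 0 0" --pt "0.9 0 0 0.04 0 0 0" --pt "0.9 0 0 0.015 0 0 0" --pt "0.9 0 0 0.015 0 0 0" --pt "0.9 0 0 0.01 0 0 0" --pt "0.9 0 0 0 0 0 0"

```text
clock: 20.1
tcp_pos: [0.5471, -0.218, 0.1402]
orientation: [-0.0, 0.964, 0.266, -0.0]
wrist_force: [-0.0, -0.1, -0.1]
finger_gap: 0.081
```

carry_out --pt "0.9 0 0 0 0 0 -0.12" --pt "0.9 0 0 0 0 0 -0.12" --pt "0.9 0 0 0 0 0 -0.12" --pt "0.9 0 0 0 0 0 -0.12" --pt "0.9 0 0 0 0 0 -0.12"

```text
clock: 20.72
tcp_pos: [0.5454, -0.2178, 0.1408]
orientation: [-0.001, 0.842, 0.54, -0.001]
wrist_force: [-6.5, 0.2, 2.1]
finger_gap: 0.0812
```

carry_out --pt "0.9 0 0 0 0 0 -0.12" --pt "0.9 0 0 0 0 0 -0.12" --pt "0.9 0 0 0 0 0 -0.12" --pt "0.9 0 0 0 0 0 -0.12" --pt "0.9 0 0 0 0 0 -0.12" --pt "0.9 0 0 0 0 0 -0.12" --pt "0.9 0 0 0 0 0 -0.12" --pt "0.9 0 0 0 0 0 -0.12" --pt "0.9 0 0 0 0 0 -0.12" --pt "0.9 0 0 0 0 0 -0.12" --pt "0.9 0 0 0 0 0 -0.12" --pt "0.9 0 0 0 0 0 -0.12" --pt "0.9 0 0 0 0 0 -0.12" --pt "0.9 0 0 0 0 0 -0.12" --pt "0.9 0 0 0 0 0 -0.12" --pt "0.9 0 0 0 0 0 -0.12" --pt "0.9 0 0 0 0 0 -0.12" --pt "0.9 0 0 0 0 0 0"

```text
clock: 22.98
tcp_pos: [0.5471, -0.2193, 0.1412]
orientation: [0.0, -0.017, 1.0, -0.001]
wrist_force: [-2.0, -3.1, -1.5]
finger_gap: 0.0807
```

```bash
python3 - <<'E'
from h import *
from workcell import env
import cv2
rep(env)
c=env.read_camera("wrist");cv2.imwrite("pics/w6.png",c["color"][:,:,::-1])
pickle.dump({k:c[k] for k in("K","R","t")},open("wcal.pkl","wb"))
E
```

```text
t 22.98 tcp [ 0.5471 -0.2193  0.1412] jaw -178.0 q [-5.170e-01  3.920e-01 -1.130e-01  1.064e+00 -2.000e-03 -2.122e+00] F [-2.  -3.1 -1.5] T [-0.85  0.1  -0.23] gap 0.0807
to axis in tool x,y,z: [ 0.0003  0.0013 -0.    ] tilt [ 0.001 -0.002 -1.   ]
```

View pics/w6.png

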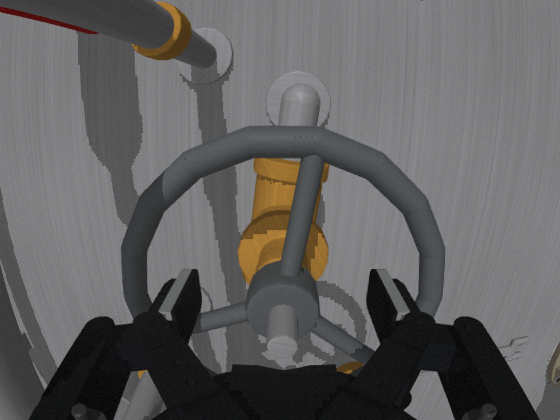

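```bash
python3 - <<'E'
from h import *
a=ww(311,168,.145)[:2];h=ww(285,312,.145)[:2]
for q in((313,155),(308,190)):
  e=ww(*q,.145)[:2]-C;print(np.hypot(*e),np.degrees(np.arctan2(e[1],e[0])))
e=ww(313,155,.145)-ww(300,240,.145);print(np.degrees(np.arctan2(e[1],e[0])))
E
```

```text
0.06496992823327288 -97.60798415550686
0.051286720274633164 -98.3488316901306
-95.20763815586223
```

carry_out --pt "0.9 0 0 0 0 0 -0.025" --pt "0.9 0 0 0 0 0 -0.025" --pt "0.9 0 0 0 0 0 0" --pt "0.9 0 0 0 0 0 0" --pt "0.9 0 0 0 0 0 0.06" --pt "0.9 0 0 0 0 0 0.06" --pt "0.9 0 0 0 0 0 0" --pt "0.9 0 0 -0.02 0 0 0" --pt "0.9 0 0 -0.05 0 0 0" --pt "0.9 0 0 -0.05 0 0 0" --pt "0.9 0 0 -0.05 0 0 0" --pt "0.9 0 0 0 0 0 0" --pt "0.9 0 0 0 0 0 0"

```text
clock: 24.65
tcp_pos: [0.5473, -0.2176, 0.3101]
orientation: [0.0, 0.016, 1.0, 0.0]
wrist_force: [-0.0, -0.6, -0.8]
finger_gap: 0.0812
```

```bash
python3 - <<'E'
from h import *
from workcell import env
import cv2
rep(env)
c=env.read_camera("wrist");cv2.imwrite("pics/w7.png",c["color"][:,:,::-1])
pickle.dump({k:c[k] for k in("K","R","t")},open("wcal.pkl","wb"))
c=env.read_camera("side");cv2.imwrite("pics/s2.png",cv2.resize(c["color"][:,:,::-1],None,fx=1.42,fy=1.42))
E
```

```text
t 24.65 tcp [ 0.5473 -0.2176  0.3101] jaw 178.1 q [-5.150e-01  3.340e-01  2.210e-01  1.457e+00  1.000e-03 -2.053e+00] F [-0.  -0.6 -0.8] T [-0.03  0.03  0.05] gap 0.0812
to axis in tool x,y,z: [ 0.0004 -0.0004 -0.    ] tilt [ 0.001  0.    -1.   ]
```

View pics/w7.png

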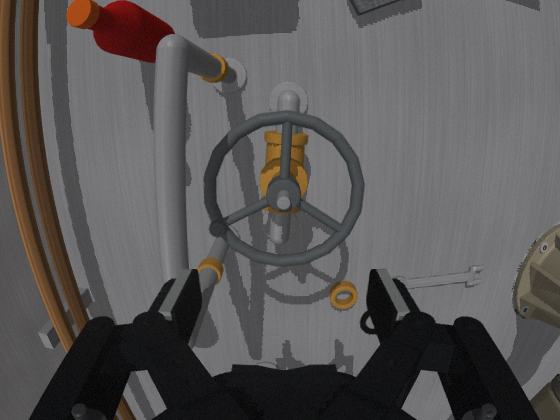

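View pics/s2.png

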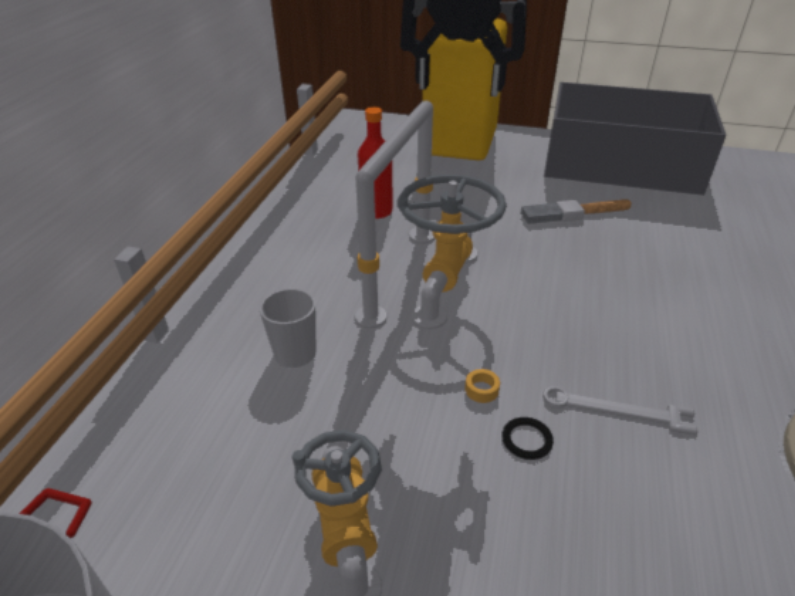

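```bash
python3 - <<'E'
from h import *
for q,z in(((217,229),.158),((289,116),.145),((346,233),.145)):
  b=ww(*q,z);e=b[:2]-C;print(np.hypot(*e),np.degrees(np.arctan2(e[1],e[0])))
E
```

```text
0.06959210251553173 24.552929827414477
0.07053803336324825 -95.43613860721383
0.07281590594062 144.3459772505804
```

```bash
python3 - <<'E'
from workcell import env
print(env.hand_in())
E
```

```text
the job is handed in; nothing more can be done
None
```

I closed the large valve until it came up firmly against its stop, opened it again by one full turn, lifted the arm clear and handed the job in at about 24.7 s.

- **Closing:** I put the open fingers between the spokes and turned the wheel about its own axis, about 217° clockwise. At the stop the wrist force rose from about 6 N to 34 N and the boss stood at about 24°.
- **Opening:** I turned it back in two strokes, with one lift and a half-turn re-grip in between. The boss ended at 24.5° and the other two spokes agreed within about 0.5°. That makes about 360° of opening, against the 25° allowed.
- **Surroundings:** In the last side view the small wheel, cup, ring nut and gasket look exactly as they did at the start. The tool was at z = 0.31 m, touching nothing.
- **Weaker check:** The stem height was only roughly confirmed. The wrist picture put it at about 164–166 mm when closed, and I did not measure it at the end. The final position rests on the boss angle and the turns counted. The boss reading at the stop was taken under load and is good to about 2°.

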